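# Line up the round clay cutters by size

### The job

Tidy up the clay table: stand the four round cutters upright, coloured band up, on the four dark pads of the wooden board, one in the middle of each pad, in order of size, with the smallest on the pad next to the terracotta pot and the largest on the pad next to the white cup. Leave the pot and the cup standing where they are; the star-shaped cutter does not belong to the set.

Things in the scene. Friction and masses are not known exactly. Their poses are not given: they have to be found in the camera images.
- blue_mid (a point): centre (on the axis, half-way up) of the smallest round clay cutter: an upright open tube standing on the table among low clutter (up to 45 mm high), outer diameter 30 mm, height 45 mm, wall 4 mm, lower 18 mm bare steel, upper 27 mm a blue plastic grip band flush with the tube; loose, 80 to 110 g give or take 30 %, z axis along the tube, up; can be gripped across its outside diameter
- yellow_mid (a point): centre (on the axis, half-way up) of the second smallest round clay cutter: an upright open tube standing on the table among low clutter (up to 45 mm high), outer diameter 40 mm, height 45 mm, wall 4 mm, lower 18 mm bare steel, upper 27 mm a yellow plastic grip band flush with the tube; loose, 80 to 110 g give or take 30 %, z axis along the tube, up; can be gripped across its outside diameter
- red_mid (a point): centre (on the axis, half-way up) of the second largest round clay cutter: an upright open tube standing on the table among low clutter (up to 45 mm high), outer diameter 50 mm, height 45 mm, wall 4 mm, lower 18 mm bare steel, upper 27 mm a red plastic grip band flush with the tube; loose, 80 to 110 g give or take 30 %, z axis along the tube, up; can be gripped across its outside diameter
- green_mid (a point): centre (on the axis, half-way up) of the largest round clay cutter: an upright open tube standing on the table among low clutter (up to 45 mm high), outer diameter 60 mm, height 45 mm, wall 4 mm, lower 18 mm bare steel, upper 27 mm a green plastic grip band flush with the tube; loose, 80 to 110 g give or take 30 %, z axis along the tube, up; can be gripped across its outside diameter
- pad1: dark round pad 1 of 4 (1 = leftmost as seen from the robot, +y end; 4 = rightmost), diameter 74 mm, 3 mm thick, all alike, fixed on a pale wooden board (8 mm thick, 100 x 540 mm) in a straight row 92 mm apart; origin at the centre of its underside (8 mm above the table; its top, on which a cutter stands, 11 mm above the table); y axis along the row
- pad2: dark round pad 2 of 4 (1 = leftmost as seen from the robot, +y end; 4 = rightmost), diameter 74 mm, 3 mm thick, all alike, fixed on a pale wooden board (8 mm thick, 100 x 540 mm) in a straight row 92 mm apart; origin at the centre of its underside (8 mm above the table; its top, on which a cutter stands, 11 mm above the table); y axis along the row
- pad3: dark round pad 3 of 4 (1 = leftmost as seen from the robot, +y end; 4 = rightmost), diameter 74 mm, 3 mm thick, all alike, fixed on a pale wooden board (8 mm thick, 100 x 540 mm) in a straight row 92 mm apart; origin at the centre of its underside (8 mm above the table; its top, on which a cutter stands, 11 mm above the table); y axis along the row
- pad4: dark round pad 4 of 4 (1 = leftmost as seen from the robot, +y end; 4 = rightmost), diameter 74 mm, 3 mm thick, all alike, fixed on a pale wooden board (8 mm thick, 100 x 540 mm) in a straight row 92 mm apart; origin at the centre of its underside (8 mm above the table; its top, on which a cutter stands, 11 mm above the table); y axis along the row
- pot: small round open terracotta (orange-brown) pot, rim diameter 56 mm, 50 mm high, loose, standing on the board beyond one end of the row, 90 mm from the end pad's centre (at either end; the other end has the white cup); origin at the centre of its underside
- cup: small round open white ceramic cup, rim diameter 56 mm, 50 mm high, loose, standing on the board beyond one end of the row, 90 mm from the end pad's centre (at either end; the other end has the terracotta pot); origin at the centre of its underside

How it is judged:
By the outcome, as a careful person would: the job done as asked, in the order asked, and still so for the second after the job is handed in, with the robot touching nothing.
It also fails if it takes over 109 s, if anything falls off the work surface, if the arm or the gripper's body presses on something with over 40 N, if the wrist force passes 120 N, or if a joint passes its speed limit or range.

### The arm

A 6-joint arm with a two-finger parallel gripper is mounted at the origin on the work surface. World frame = base frame: x ahead of the robot, y to its left, z up, the work surface at z = 0. Lengths are in mm, angles in rad, forces in N, time in s.
With the tool pointing down it reaches from about 350 to 975 mm from the base axis. Payload 7.1 kg.
Tool frame: the origin (TCP) lies at the centre of the arm's flange, where the gripper is bolted on; the fingertips stand 182 mm ahead of it and the grasp point (between the pads) lies 163 mm ahead of it; z points along the fingers, y is the line along which they close (so a half turn about z gives the same grasp; the last joint's range is limited). The gripper opens to 88 mm and grips with 3 to 60 N. Pads are 20 mm wide; open, the fingers measure 115 mm over their backs; the gripper's body (75 mm by 178 mm) begins 61 mm behind the grasp point.
Start: joints at [-1.124, 0.423, 1.63, -0, 1.089, -0.019], TCP at [280.726, -558.39, 404.675] pointing down, gripper open.
Joint ranges: [-3, 3], [-0.9, 2.11], [0.09, 2.58], [-1.31, 4.45], [0.11, 2.69], [-2.54, 2.54]. Speed limits (rad/s): [2.39, 2.39, 3.01, 3.14, 3.14, 3.14].

### API

Orientations are given as a rotation vector (axis times angle).
In Python, from workcell import readout, get_image, ctrl gives the robot as it stands.
- The arm moves only by the tool step_arm, never from a script. Its argument "targets" is a list that holds one entry, the list of rows, each a list of 7 numbers: the shift along the world's x, y, z as a fraction of full scale, then the turn, a rotation vector about the world's x, y, z as a fraction of full scale, then the opening, from 0 (shut) to 1 (fully open). In form: [[[dx, dy, dz, wx, wy, wz, claw], ...]]. A call has exactly 5 rows; each row shifts and turns the commanded pose from where the row before left it; what a row does not reach is not made up. Full scale, the value 1, is 0.05 m for a shift and 4 degrees for a turn. A row lasts 1/8 s, in which the tool goes at most 62.5 mm and 10.7 degrees, less where a joint would pass 70% of its speed; a pose out of reach is approached as far as the arm can. A call with a number of a shift or a turn outside -1 to 1 is refused whole. A call with a gripper value outside its range is refused whole. The fingers move at their own pace and stop on an object; the grip force is fixed at half the most. Time passes only in rows, so rows that do not move let the fingers close, or fill a call up. It gives the time, the measured TCP pose, the force, the opening and the grip force at its end, in the units of the state.
- readout.get_obs(): the state, without advancing time (a new reading comes with each control period).
- get_image(name): name is "scene" or "top"; returns a dict with "pixels" (480x640x3 uint8, red, green, blue), "intrinsics" (3x3 intrinsics, pixels), "k1" (the pictures are not rectified: a ray, as slopes to the right and down, at radius r is drawn at 1 + k1 r^2 times it, then the intrinsics apply), "extrinsics" (4x4, takes a point from world to camera coordinates). Camera axes: x right, y down, z forward; pixel columns grow to the right and rows downward; lengths in mm; the calibration is good to about 2 mm. A picture is of the moment at which its call begins. There is no depth.
- ctrl.close_job(): hands the job in; it is judged then, once.
The state is a dict: "t": time; "qpos": joint angles; "qvel": joint speeds; "joint_torque": joint torques, N m; "ee_pos": TCP position; "orientation": TCP orientation; "ft_force": force on the tool from outside, world axes, zero at the start; "moment": the same for the moment, N m; "width": finger opening in mm; "grasp_force": force on a finger pad.
Only numpy, scipy, OpenCV 4.12 (cv2) and the standard library are available. Lean on these libraries where they do the work, as an engineer would, in place of code of your own. Each camera call takes 0.05 s, during which the arm holds its last target. There are 200 camera calls.

## Working session

There is one attempt and no reset: what is moved stays moved. The work goes in short steps, Python scripts to look and compute and a tool call to move; the robot and the scene stay as the last step left them, time stands still between calls to the robot, and variables do not carry over. Pictures are saved under pics/ and viewed, at most 14 in all, crops included, and the job is handed in when it is done.

Besides the shell and the picture viewer there is one more tool, called after "Request:" in YAML: its name, and indented under it one key for each argument. step_arm: Moves the arm, as the interface text tells. Shift numbers are shares of 0.05 m and turn numbers shares of 4 degrees, none past 1 either way. Its arguments: {"type":"object","properties":{"targets":{"type":"array"}},"required":["targets"]}

```bash
mkdir -p pics; cat > h.py <<'E'
import numpy as np, cv2
from workcell import readout, get_image, ctrl
def ray(im,u,v):
    K=im["intrinsics"];K=np.array(K);E=np.array(im["extrinsics"]);k=im["k1"]
    d=np.array([(u-K[0,2])/K[0,0],(v-K[1,2])/K[1,1]]);s=d.copy()
    for _ in range(20): s=d/(1+k*(s@s))
    R=E[:3,:3];return -R.T@E[:3,3],R.T@np.array([s[0],s[1],1])
def onz(im,u,v,z):
    c,d=ray(im,u,v);return c+d*(z-c[2])/d[2]
E
python3 - <<'E'
from h import *
for n in("scene","top"):
    im=get_image(n);cv2.imwrite(f"pics/{n}0.png",im["pixels"][:,:,::-1])
    print(n,onz(im,320,240,0).round(),ray(im,320,240)[0].round(),im["k1"],np.array(im["intrinsics"])[0,0])
o=readout.get_obs();print({k:np.round(v,3) for k,v in o.items()})
E
```

```text
scene [556. -67.   0.] [1177.  866.  785.] 0.009769683152875009 571.1429861793905
top [581. -16.   0.] [ 452.  -22. 1094.] -0.019941834039470797 517.3526118579179
{'t': np.float64(0.1), 'qpos': array([-1.124,  0.424,  1.631,  0.   ,  1.089, -0.019]), 'qvel': array([ 0.003, -0.003, -0.002, -0.001, -0.001,  0.001]), 'joint_torque': array([-0.0000e+00, -5.4561e+01, -2.7432e+01,  6.4000e-02,  1.9000e-02,
       -0.0000e+00]), 'ee_pos': array([ 280.612, -558.175,  403.985]), 'orientation': array([-3.055, -0.725,  0.   ]), 'ft_force': array([-0.091,  0.429, -0.247]), 'moment': array([-0.012,  0.024,  0.041]), 'grasp_force': np.float64(0.0), 'width': np.float64(87.756)}
```

View pics/top0.png

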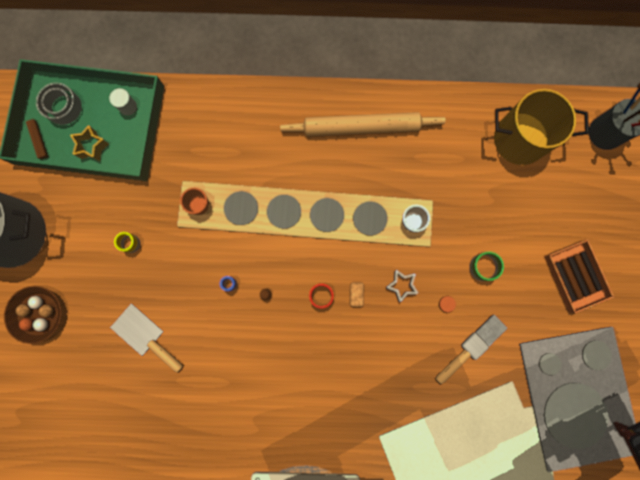

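View pics/scene0.png

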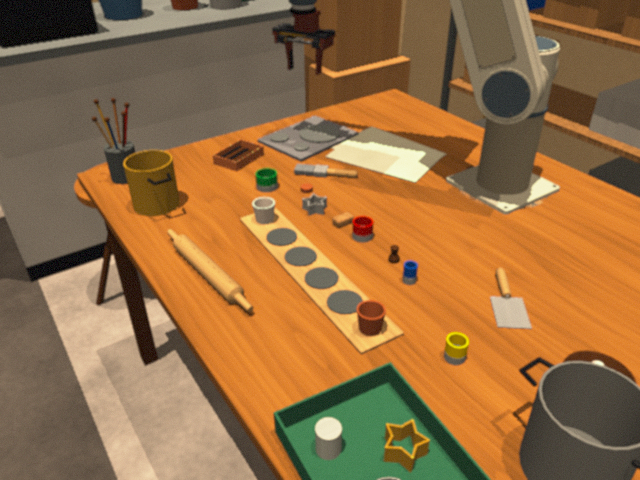

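The top view has +x up and +y to the left. The pot (195,202) is beside pad 1 and the cup (415,219) beside pad 4. The pads are at (241,208), (284,212), (327,215) and (370,219). The cutters are blue (229,285), yellow (124,242), red (321,296) and green (488,266), all band up in the scene view. The order from pad 1 to pad 4 is therefore blue, yellow, red, green.

```bash
cat >> h.py <<'E'
HUE={"blue":((108,110,50),(130,255,255),15),"yellow":((25,150,90),(35,255,255),20),"red":((0,200,60),(4,255,255),25),"green":((50,120,40),(80,255,255),30)}
def cutter(im,n,u,v,zb=0,w=26):
    lo,hi,R=HUE[n];u,v=int(u),int(v)
    p=im["pixels"][v-w:v+w,u-w:u+w];h=cv2.cvtColor(cv2.resize(p,None,fx=4,fy=4,interpolation=cv2.INTER_CUBIC),cv2.COLOR_RGB2HSV)
    m=cv2.inRange(h,lo,hi)
    if n=="red": m|=cv2.inRange(h,(174,150,60),(180,255,255))
    cs,_=cv2.findContours(m,cv2.RETR_EXTERNAL,cv2.CHAIN_APPROX_NONE)
    c=max(cs,key=cv2.contourArea)[:,0]
    P=np.array([onz(im,(a+.5)/4-.5+u-w,(b+.5)/4-.5+v-w,zb+45)[:2] for a,b in c])
    C=ray(im,0,0)[0][:2];e=P.mean(0)-C;e/=np.linalg.norm(e);t=np.array([-e[1],e[0]])
    r,s=(P-C)@e,(P-C)@t
    return C+e*(r.max()-R)+t*(s.max()+s.min())/2, np.ptp(s), len(c)
def pads(im,uv):
    out=[]
    for u,v in uv:
        p=im["pixels"][v-26:v+26,u-26:u+26];h=cv2.cvtColor(p,cv2.COLOR_RGB2HSV)
        m=((h[:,:,1]<90)&(h[:,:,2]<140)).astype(np.uint8)
        cs,_=cv2.findContours(m,cv2.RETR_EXTERNAL,cv2.CHAIN_APPROX_NONE)
        c=cv2.convexHull(max(cs,key=cv2.contourArea))[:,0]
        P=np.array([onz(im,a+u-26,b+v-26,11)[:2] for a,b in c],np.float32)
        (cc,ax,_)=cv2.fitEllipse(P);out.append((np.array(cc),ax))
    return out
E
python3 - <<'E'
from h import *
im=get_image("top")
for n,u,v in(("blue",229,285),("yellow",124,242),("red",321,296),("green",488,266)):
    c,d,l=cutter(im,n,u,v);print(n,c.round(1),d.round(1),l)
for c,a in pads(im,[(241,208),(284,212),(327,215),(370,219)]): print(c.round(1),np.round(a,1))
im=get_image("scene")
for n,u,v in(("blue",410,268),("yellow",457,344),("red",363,225),("green",266,177)):
    c,d,l=cutter(im,n,u,v);print(n,c.round(1),d.round(1),l)
for c,a in pads(im,[(282,236),(300,256),(321,278),(345,301)]): print(c.round(1),np.round(a,1))
E
```

```text
blue [481.7 167.1] 26.3 154
yellow [562.2 385.4] 40.0 231
red [458.5 -24.8] 17.8 72
green [ 531.5 -360.7] 56.7 326
[643.5 154.5] [70.  70.7]
[638.7  62.7] [69.9 70.4]
[634.1 -28.8] [69.8 70.5]
[ 629.4 -120.3] [70.1 70.6]
blue [486.3 172.6] 25.8 187
yellow [562.9 385.7] 39.6 233
red [469.8 -17. ] 46.8 248
green [ 538.2 -355.5] 53.8 238
[ 631.9 -119.1] [67.5 68.8]
[636.6 -27.7] [68.3 69.1]
[641.3  64.1] [68.8 69.4]
[646.2 155.5] [68.7 70.1]
```

```bash
sed -i 's/(r.max()-R)/(r.max()-np.ptp(s)\/2)/; s/"red":((0,200,60),(4,255,255),25)/"red":((0,190,50),(5,255,255),25)/' h.py
python3 - <<'E'
from h import *
im=get_image("top")
h=cv2.cvtColor(im["pixels"],cv2.COLOR_RGB2HSV);print(h[296,306:338].tolist())
for n,u,v in(("blue",229,285),("yellow",124,242),("red",321,296),("green",488,266)):
    c,d,l=cutter(im,n,u,v);print(n,c.round(1),d.round(1),l)
im=get_image("scene")
for n,u,v in(("blue",410,268),("yellow",457,344),("red",363,225),("green",266,177)):
    c,d,l=cutter(im,n,u,v);print(n,c.round(1),d.round(1),l)
E
```

```text
[[14, 191, 183], [14, 192, 181], [12, 200, 186], [7, 208, 195], [5, 214, 182], [6, 218, 136], [12, 201, 99], [14, 186, 115], [14, 192, 150], [14, 192, 173], [14, 190, 181], [14, 192, 182], [14, 192, 181], [14, 194, 180], [14, 190, 181], [14, 193, 180], [14, 189, 181], [14, 191, 180], [14, 190, 180], [14, 191, 179], [14, 190, 180], [14, 188, 180], [14, 192, 179], [15, 193, 169], [13, 193, 160], [8, 209, 173], [5, 219, 192], [8, 211, 181], [12, 195, 162], [14, 190, 165], [14, 190, 176], [14, 192, 179]]
blue [481.9 168.8] 26.3 154
yellow [562.2 385.3] 40.1 230
red [463.6 -21.8] 45.4 271
green [ 531.9 -362.3] 56.7 325
blue [484.7 171. ] 25.8 186
yellow [562.7 385.7] 39.6 234
red [468.5 -18.7] 48.0 251
green [ 536.8 -358. ] 53.7 237
```

Request:
step_arm:
  targets:
    - [[0.6,1,0,0,0,1,1],[0.6,1,0,0,0,1,1],[0.6,1,0,0,0,1,1],[0.6,1,0,0,0,1,1],[0.6,1,0,0,0,1,1]]

```text
t: 0.92
ee_pos: [431.4, -306.7, 404.9]
orientation: [2.883, 1.248, 0.001]
ft_force: [1.2, -0.8, 0.1]
width: 87.8
grasp_force: 0.0
```

Request:
step_arm:
  targets:
    - [[0.413,-0.206,-0.419,0,0,1,1],[0.413,-0.206,-0.419,0,0,1,1],[0.413,-0.206,-0.419,0,0,1,1],[0.413,-0.206,-0.419,0,0,1,1],[0.413,-0.206,-0.419,0,0,1,1]]

```text
t: 1.55
ee_pos: [534.7, -360.2, 299.1]
orientation: [-2.622, -1.73, 0.0]
ft_force: [0.4, -0.4, 0.4]
width: 87.5
grasp_force: 0.0
```

Request:
step_arm:
  targets:
    - [[0,0,-0.2,0,0,1,1],[0,0,-0.2,0,0,1,1],[0,0,-0.2,0,0,1,1],[0,0,-0.2,0,0,1,1],[0,0,-0.2,0,0,0.83,1]]

```text
t: 2.17
ee_pos: [534.0, -359.9, 249.5]
orientation: [-2.295, -2.145, 0.0]
ft_force: [-0.9, -0.2, -0.6]
width: 88.0
grasp_force: 0.0
```

```bash
python3 - <<'E'
from h import *
im=get_image("scene")
p=im["pixels"][100:220,186:346,::-1];cv2.imwrite("pics/g1.png",cv2.resize(p,None,fx=4,fy=4))
im=get_image("top")
p=im["pixels"][206:326,408:568,::-1];cv2.imwrite("pics/g2.png",cv2.resize(p,None,fx=4,fy=4))
E
```

```text
(no output)
```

View pics/g1.png

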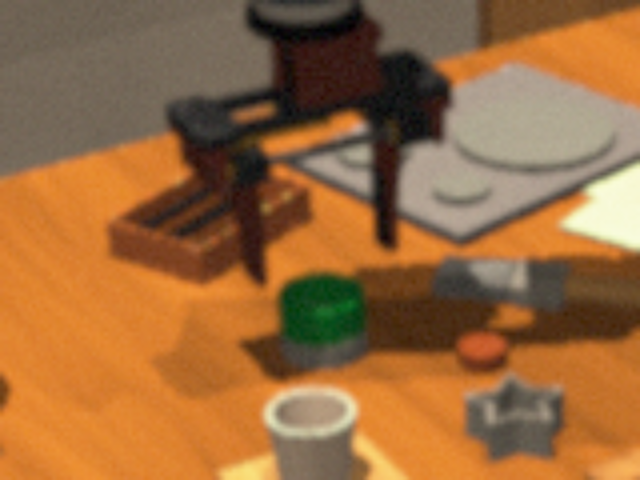

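The open fingers straddle the green cutter, whose top is at about crop (322,290). I'll descend and grip.

Request:
step_arm:
  targets:
    - [[0,0,-0.5,0,0,0,1],[0,0,-0.4,0,0,0,1],[0,0,-0.23,0,0,0,1],[0,0,0,0,0,0,1],[0,0,0,0,0,0,0]]

```text
t: 2.9
ee_pos: [534.2, -360.1, 193.9]
orientation: [2.297, 2.142, 0.0]
ft_force: [-0.3, -0.3, 0.5]
width: 81.5
grasp_force: 0.0
```

Request:
step_arm:
  targets:
    - [[0,0,0,0,0,0,0],[0,0,0,0,0,0,0],[0,0,0,0,0,0,0],[0,0,0,0,0,0,0],[0,0,0,0,0,0,0]]

```text
t: 3.52
ee_pos: [534.2, -360.0, 194.0]
orientation: [2.297, 2.142, 0.0]
ft_force: [-1.3, 1.0, 6.3]
width: 58.8
grasp_force: 29.8
```

Request:
step_arm:
  targets:
    - [[0,0,0.2,0,0,0,0],[0,0,0.3,0,0,0,0],[0,0,0.5,0,0,0,0],[0,0,0.5,0,0,0,0],[0,0,0.5,0,0,0,0]]

```text
t: 4.15
ee_pos: [533.9, -359.9, 295.0]
orientation: [2.297, 2.142, 0.0]
ft_force: [0.2, 0.1, -1.8]
width: 58.8
grasp_force: 29.8
```

```bash
python3 - <<'E'
from h import *
im=get_image("scene")
p=im["pixels"][80:200,186:346,::-1];cv2.imwrite("pics/g3.png",cv2.resize(p,None,fx=4,fy=4))
print(readout.get_obs()["width"])
E
```

```text
58.665222007533075
```

View pics/g3.png

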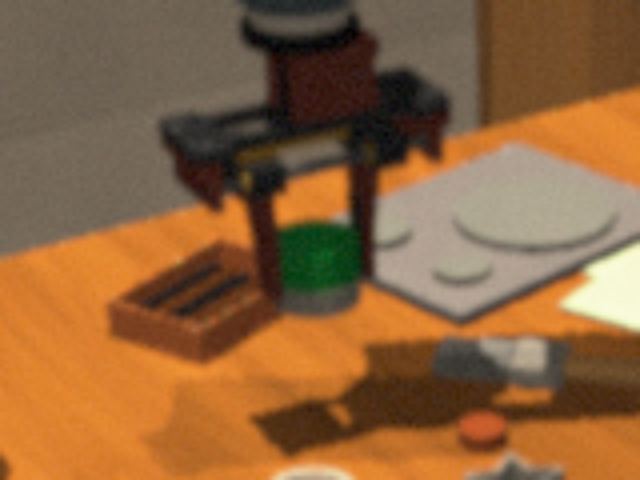

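Request:
step_arm:
  targets:
    - [[0.386,0.961,0,0,0,0.2,0],[0.386,0.961,0,0,0,0.2,0],[0.386,0.961,0,0,0,0.2,0],[0.386,0.961,0,0,0,0.2,0],[0.386,0.961,0,0,0,0.2,0]]

```text
t: 4.82
ee_pos: [630.8, -118.1, 293.6]
orientation: [2.221, 2.222, 0.0]
ft_force: [0.4, -0.9, -1.7]
width: 58.5
grasp_force: 29.8
```

Request:
step_arm:
  targets:
    - [[0,0,-0.5,0,0,0,0],[0,0,-0.5,0,0,0,0],[0,0,-0.2,0,0,0,0],[0,0,0,0,0,0,0],[0,0,0,0,0,0,0]]

```text
t: 5.45
ee_pos: [630.9, -120.0, 234.4]
orientation: [2.221, 2.22, 0.001]
ft_force: [0.2, -0.0, -1.8]
width: 58.4
grasp_force: 29.8
```

```bash
python3 - <<'E'
from h import *
im=get_image("scene")
p=im["pixels"][150:300,200:400,::-1];cv2.imwrite("pics/g4.png",cv2.resize(p,None,fx=4,fy=4))
im=get_image("top")
p=im["pixels"][150:300,280:480,::-1];cv2.imwrite("pics/g5.png",cv2.resize(p,None,fx=4,fy=4))
E
```

```text
(no output)
```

View pics/g4.png

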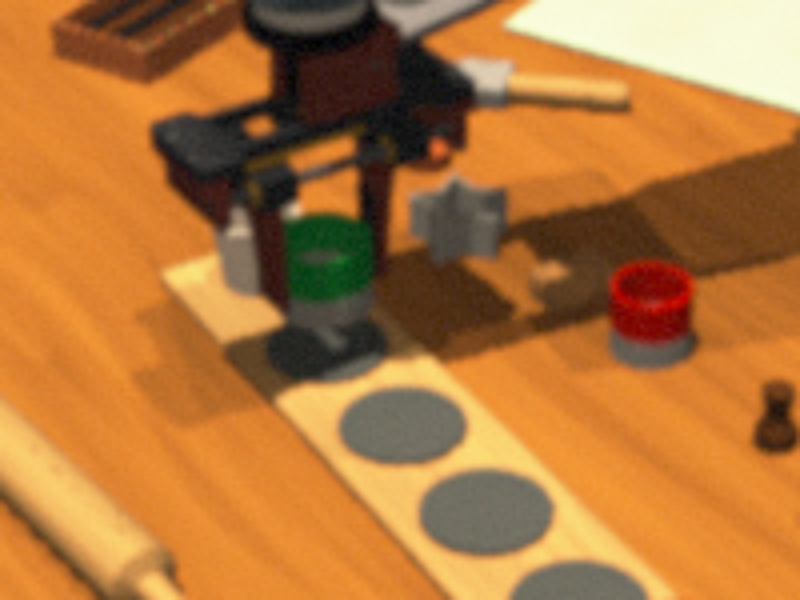

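```bash
python3 - <<'E'
from h import *
im=get_image("scene")
for w in(20,26):
  c,d,l=cutter(im,"green",281,214,40.5,w);print(c.round(1),d.round(1),l)
E
```

```text
[ 627.2 -117.3] 50.1 299
[ 627.2 -117.3] 50.1 299
```

Request:
step_arm:
  targets:
    - [[0,0,-0.3,0,0,0,0],[0,0,-0.2,0,0,0,0],[0,0,-0.08,0,0,0,0],[0,0,0,0,0,0,0],[0,0,0,0,0,0,0]]

```text
t: 6.22
ee_pos: [630.0, -119.6, 204.8]
orientation: [-2.22, -2.22, 0.002]
ft_force: [-5.2, 1.2, 9.8]
width: 58.7
grasp_force: 29.8
```

Request:
step_arm:
  targets:
    - [[0,0,0,0,0,0,1],[0,0,0,0,0,0,1],[0,0,0,0,0,0,1],[0,0,0,0,0,0,1],[0,0,0,0,0,0,1]]

```text
t: 6.85
ee_pos: [630.5, -119.7, 204.3]
orientation: [-2.221, -2.222, 0.0]
ft_force: [0.6, -0.1, 0.1]
width: 88.0
grasp_force: 0.0
```

Request:
step_arm:
  targets:
    - [[0,0,0.3,0,0,0,1],[-0.2,0.2,0.8,0,0,0,1],[-0.7,0.4,0.4,0,0,0,1],[-1,0.5,0,0,0,0,1],[-1,0.5,0,0,0,0,1]]

```text
t: 7.48
ee_pos: [484.3, -39.1, 280.8]
orientation: [2.22, 2.22, 0.002]
ft_force: [0.4, -0.3, 0.8]
width: 88.0
grasp_force: 0.0
```

```bash
python3 - <<'E'
from h import *
im=get_image("scene")
c,d,l=cutter(im,"green",281,226,11);print(c.round(1),d.round(1),l)
im=get_image("top")
c,d,l=cutter(im,"green",370,217,11);print(c.round(1),d.round(1),l)
p=im["pixels"][130:280,280:480,::-1];cv2.imwrite("pics/g6.png",cv2.resize(p,None,fx=4,fy=4))
E
```

```text
[ 632.1 -119.2] 57.0 284
[ 625.9 -122. ] 58.5 328
```

View pics/g6.png

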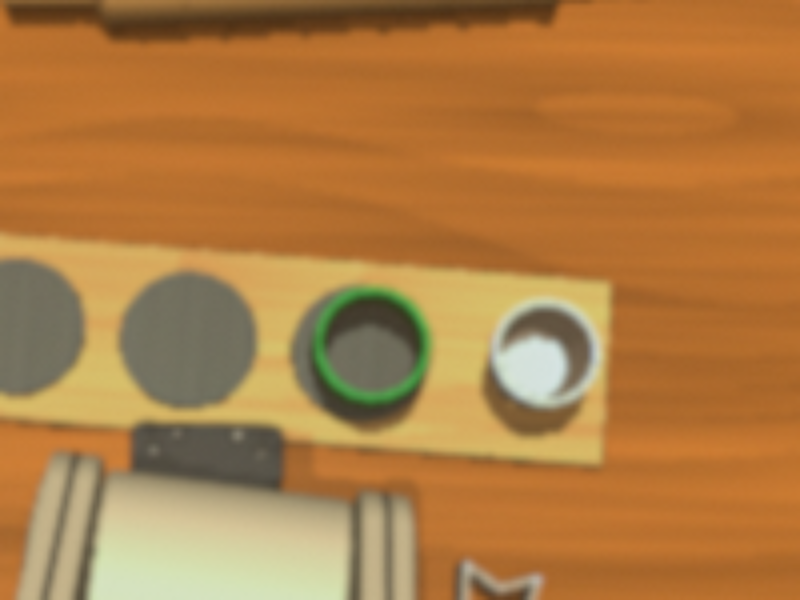

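```bash
cat >> h.py <<'E'
def ring(im,n,u,v,zb=0,w=24):
    """top-rim centre from circle fit to far-side outer edge points and to enclosing circle"""
    lo,hi,R=HUE[n];u,v=int(u),int(v)
    p=im["pixels"][v-w:v+w,u-w:u+w];h=cv2.cvtColor(cv2.resize(p,None,fx=4,fy=4,interpolation=cv2.INTER_CUBIC),cv2.COLOR_RGB2HSV)
    m=cv2.inRange(h,lo,hi)
    cs,_=cv2.findContours(m,cv2.RETR_EXTERNAL,cv2.CHAIN_APPROX_NONE)
    c=max(cs,key=cv2.contourArea)[:,0]
    P=np.array([onz(im,(a+.5)/4-.5+u-w,(b+.5)/4-.5+v-w,zb+45)[:2] for a,b in c])
    C=ray(im,0,0)[0][:2];e=P.mean(0)-C;e/=np.linalg.norm(e)
    F=P[(P-P.mean(0))@e>0]
    s=np.linalg.lstsq(np.c_[2*F,np.ones(len(F))],(F**2).sum(1),rcond=None)[0]
    return s[:2],np.sqrt(s[2]+s[0]**2+s[1]**2),np.ptp(P,axis=0),np.r_[P.min(0),P.max(0)]
E
python3 - <<'E'
from h import *
im=get_image("top")
for x in ring(im,"green",372,217,11): print(np.round(x,1))
for x in pads(im,[(327,215)]): print(x)
im=get_image("scene")
for x in ring(im,"green",281,226,11): print(np.round(x,1))
E
```

```text
[ 626.5 -121.4]
28.7
[58.9 57.6]
[ 596.2 -150.1  655.   -92.5]
(array([634.20220947, -28.95688057]), (70.1755142211914, 70.87053680419922))
[ 632.5 -119.7]
28.7
[71.  88.9]
[ 603.2 -152.4  674.2  -63.6]
```

Green is placed: averaged over both views it lies within about 1–2 mm of the pad centre (ring at crop (371,346)). Next is red.

Request:
step_arm:
  targets:
    - [[-0.392,0.388,0,0,0,0,1],[0,0,-0.5,0,0,0,1],[0,0,-0.8,0,0,0,1],[0,0,-0.41,0,0,0,1],[0,0,0,0,0,0,1]]

```text
t: 8.3
ee_pos: [466.9, -20.6, 193.0]
orientation: [-2.221, -2.221, 0.001]
ft_force: [0.3, 0.4, 1.6]
width: 87.9
grasp_force: 0.0
```

Request:
step_arm:
  targets:
    - [[0,0,0,0,0,0,0],[0,0,0,0,0,0,0],[0,0,0,0,0,0,0],[0,0,0,0,0,0,0],[0,0,0,0,0,0,0]]

```text
t: 8.93
ee_pos: [466.0, -20.2, 194.4]
orientation: [2.221, 2.221, 0.001]
ft_force: [-0.7, 0.7, 6.3]
width: 49.9
grasp_force: 30.0
```

Request:
step_arm:
  targets:
    - [[0,0,0,0,0,0,0],[0,0,0,0,0,0,0],[0,0,0.3,0,0,0,0],[0,0,0.7,0,0,0,0],[0,0,0.6,0,0,0,0]]

```text
t: 9.55
ee_pos: [465.7, -20.2, 275.5]
orientation: [-2.221, -2.222, -0.0]
ft_force: [0.2, 0.1, -0.6]
width: 50.0
grasp_force: 30.0
```

Request:
step_arm:
  targets:
    - [[0.68,-0.031,0,0,0,0,0],[0.68,-0.031,0,0,0,0,0],[0.68,-0.031,0,0,0,0,0],[0.68,-0.031,0,0,0,0,0],[0.68,-0.031,0,0,0,0,0]]

```text
t: 10.18
ee_pos: [636.7, -28.0, 274.7]
orientation: [-2.221, -2.222, 0.0]
ft_force: [-0.2, 0.3, -1.2]
width: 50.3
grasp_force: 30.0
```

Request:
step_arm:
  targets:
    - [[0,0,-0.4,0,0,0,0],[0,0,-0.5,0,0,0,0],[0,0,-0.36,0,0,0,0],[0,0,-0.12,0,0,0,0],[0,0,0,0,0,0,0]]

```text
t: 10.8
ee_pos: [635.4, -28.0, 205.3]
orientation: [-2.221, -2.221, 0.001]
ft_force: [0.2, 0.1, -0.9]
width: 50.0
grasp_force: 30.0
```

Request:
step_arm:
  targets:
    - [[0,0,0,0,0,0,1],[0,0,0,0,0,0,1],[0,0,0,0,0,0,1],[0,0,0,0,0,0,1],[0,0,0,0,0,0,1]]

```text
t: 11.42
ee_pos: [635.9, -28.0, 204.9]
orientation: [-2.221, -2.222, -0.0]
ft_force: [-0.8, 0.1, 0.0]
width: 87.9
grasp_force: 0.0
```

Request:
step_arm:
  targets:
    - [[0,0,0.3,0,0,0,1],[0,0,0.8,0,0,0,1],[-0.6,0.7,0.4,0,0,0,1],[-1,1,0,0,0,0,1],[-0.9,1,0,0,0,0,1]]

```text
t: 12.05
ee_pos: [518.8, 98.5, 281.4]
orientation: [2.222, 2.219, 0.003]
ft_force: [1.0, 1.1, -0.5]
width: 87.5
grasp_force: 0.0
```

```bash
python3 - <<'E'
from h import *
im=get_image("scene");cv2.imwrite("pics/r1.png",im["pixels"][:,:,::-1])
c,d,l=cutter(im,"red",301,248,11,20);print(c.round(1),d.round(1),l)
print([np.round(c,1) for c in ring(im,"red",301,248,11,20)][:2])
im=get_image("top")
c,d,l=cutter(im,"red",328,213,11,22);print(c.round(1),d.round(1),l)
print([np.round(c,1) for c in ring(im,"red",328,213,11,22)][:2])
E
```

```text
[636.  -29.1] 47.2 265
[array([638. , -27.4]), np.float64(24.0)]
[632.5 -29.4] 45.8 276
[array([632.6, -29.2]), np.float64(23.0)]
```

View pics/r1.png

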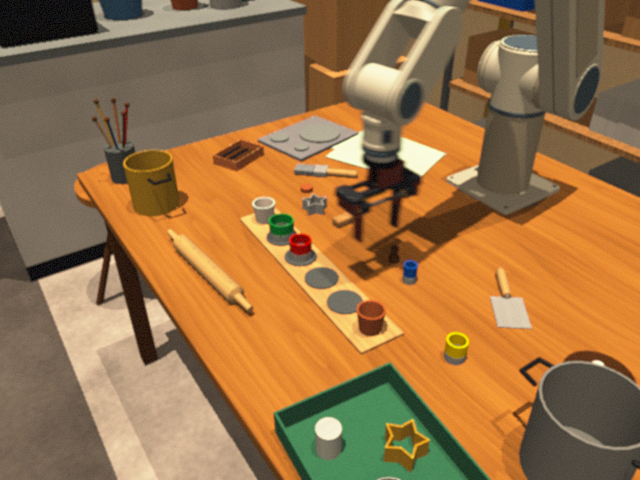

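Green and red stand upright on pads 4 and 3, at (281,225) and (300,246), with the pot and cup unmoved. Next is blue.

Request:
step_arm:
  targets:
    - [[-0.277,0.63,0,0,0,0,1],[-0.277,0.63,0,0,0,0,1],[0,0,-0.7,0,0,0,1],[0,0,-0.7,0,0,0,1],[0,0,-0.32,0,0,0,1]]

```text
t: 12.78
ee_pos: [492.4, 160.5, 193.1]
orientation: [-2.221, -2.221, 0.001]
ft_force: [-0.7, -0.8, 0.3]
width: 87.8
grasp_force: 0.0
```

Request:
step_arm:
  targets:
    - [[0,0,0,0,0,0,1],[0,0,0,0,0,0,0],[0,0,0,0,0,0,0],[0,0,0,0,0,0,0],[0,0,0,0,0,0,0]]

```text
t: 13.4
ee_pos: [492.3, 160.7, 194.3]
orientation: [2.221, 2.221, 0.001]
ft_force: [0.6, 0.3, 0.7]
width: 51.3
grasp_force: 0.0
```

Request:
step_arm:
  targets:
    - [[0,0,0,0,0,0,0],[0,0,0,0,0,0,0],[0,0,0,0,0,0,0],[0,0,0,0,0,0,0],[0,0,0,0,0,0,0]]

```text
t: 14.02
ee_pos: [492.1, 160.6, 193.9]
orientation: [-2.221, -2.222, 0.0]
ft_force: [-0.4, 0.3, -0.7]
width: 28.4
grasp_force: 29.9
```

Request:
step_arm:
  targets:
    - [[0,0,0,0,0,0,0],[0,0,0.3,0,0,0,0],[0,0,0.7,0,0,0,0],[0,0,0.6,0,0,0,0],[0,0,0,0,0,0,0]]

```text
t: 14.65
ee_pos: [493.1, 160.9, 276.7]
orientation: [2.219, 2.22, 0.008]
ft_force: [0.2, -0.5, -0.8]
width: 28.6
grasp_force: 29.9
```

The previous diagonal move was clipped, so blue was gripped about 9 mm off centre along y. I'll look before going on.

```bash
python3 - <<'E'
from h import *
im=get_image("scene");o=readout.get_obs();print(o["ee_pos"],o["width"],o["orientation"])
p=im["pixels"][150:300,320:520,::-1];cv2.imwrite("pics/b1.png",cv2.resize(p,None,fx=4,fy=4))
E
```

```text
[492.49236211 160.76188769 275.29828989] 28.347904704545567 [2.22025485 2.22053326 0.00434936]
```

View pics/b1.png

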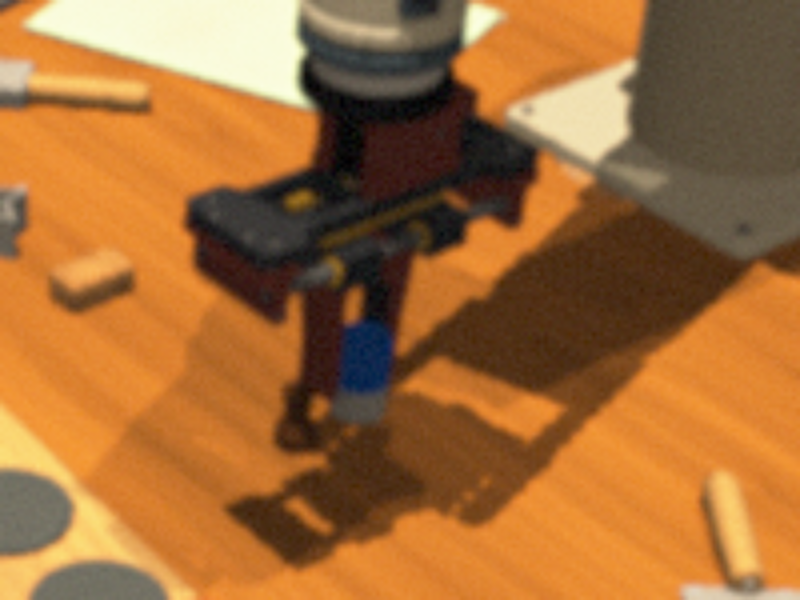

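Blue is held upright but off towards +y. I'll set it down, shift the gripper +9 mm in y and regrip.

Request:
step_arm:
  targets:
    - [[0,0,-0.5,0,0,0,0],[0,0,-0.6,0,0,0,0],[0,0,-0.37,0,0,0,0],[0,0,-0.12,0,0,0,0],[0,0,0,0,0,0,0]]

```text
t: 15.32
ee_pos: [492.1, 160.6, 194.3]
orientation: [-2.221, -2.221, 0.001]
ft_force: [0.4, 0.5, -1.3]
width: 29.0
grasp_force: 29.9
```

Request:
step_arm:
  targets:
    - [[0,0,0,0,0,0,1],[0,0,0,0,0,0,1],[0,0,0,0,0,0,1],[0,0.18,0,0,0,0,1],[0,0,0,0,0,0,0]]

```text
t: 15.95
ee_pos: [492.3, 170.4, 194.5]
orientation: [2.22, 2.222, 0.001]
ft_force: [-0.3, 1.4, -0.3]
width: 61.5
grasp_force: 0.0
```

Request:
step_arm:
  targets:
    - [[0,0,0,0,0,0,0],[0,0,0,0,0,0,0],[0,0,0,0,0,0,0],[0,0,0,0,0,0,0],[0,0,0,0,0,0,0]]

```text
t: 16.58
ee_pos: [492.2, 169.6, 194.4]
orientation: [2.221, 2.222, -0.0]
ft_force: [0.5, -0.4, 0.1]
width: 28.9
grasp_force: 30.0
```

Request:
step_arm:
  targets:
    - [[0,0,0,0,0,0,0],[0,0,0.3,0,0,0,0],[0,0,0.7,0,0,0,0],[0,0,0.6,0,0,0,0],[0,0,0,0,0,0,0]]

```text
t: 17.2
ee_pos: [493.0, 170.0, 277.2]
orientation: [2.22, 2.22, 0.007]
ft_force: [0.2, -0.1, -1.1]
width: 28.6
grasp_force: 30.0
```

```bash
python3 - <<'E'
from h import *
im=get_image("scene");o=readout.get_obs();print(o["ee_pos"],o["width"],o["grasp_force"])
c,d,l=cutter(im,"blue",412,242,81,24);print(c.round(1),d.round(1),l)
E
```

```text
[492.35420415 169.75056307 275.71402674] 28.881727089534436 29.999657246517017
[483.7 169.7] 19.3 189
```

Request:
step_arm:
  targets:
    - [[0.613,-0.058,0,0,0,0,0],[0.613,-0.058,0,0,0,0,0],[0.613,-0.058,0,0,0,0,0],[0.613,-0.058,0,0,0,0,0],[0.613,-0.058,0,0,0,0,0]]

```text
t: 17.88
ee_pos: [645.8, 154.9, 272.7]
orientation: [-2.22, -2.221, 0.003]
ft_force: [-0.8, 0.4, -0.7]
width: 28.7
grasp_force: 30.0
```

Request:
step_arm:
  targets:
    - [[0,0,-0.4,0,0,0,0],[0,0,-0.5,0,0,0,0],[0,0,-0.36,0,0,0,0],[0,0,-0.12,0,0,0,0],[0,0,0,0,0,0,0]]

```text
t: 18.5
ee_pos: [644.4, 155.2, 205.2]
orientation: [-2.22, -2.221, 0.003]
ft_force: [-2.5, -0.5, 3.3]
width: 28.8
grasp_force: 30.0
```

Request:
step_arm:
  targets:
    - [[0,0,0,0,0,0,1],[0,0,0,0,0,0,1],[0,0,0,0,0,0,1],[0,0,0,0,0,0,1],[0,0,0,0,0,0,1]]

```text
t: 19.12
ee_pos: [645.4, 155.2, 205.4]
orientation: [-2.221, -2.222, -0.0]
ft_force: [-0.1, 0.9, 0.0]
width: 75.3
grasp_force: 0.0
```

Request:
step_arm:
  targets:
    - [[0,0,0.3,0,0,0,1],[0,0,0.8,0,0,0,1],[0,0,0.4,0,0,0,1],[-0.5,0.8,0,0,0,0,1],[-0.5,0.8,0,0,0,0,1]]

```text
t: 19.75
ee_pos: [595.1, 235.6, 281.5]
orientation: [2.223, 2.219, 0.002]
ft_force: [0.7, 0.7, 0.6]
width: 87.8
grasp_force: 0.0
```

Request:
step_arm:
  targets:
    - [[-0.2,0.8,0,0,0,0,1],[-0.2,0.8,0,0,0,0,1],[-0.2,0.8,0,0,0,0,1],[0,0.5,0,0,0,0,1],[0,0,0,0,0,0,1]]

```text
t: 20.38
ee_pos: [565.5, 381.5, 280.7]
orientation: [2.219, 2.224, 0.002]
ft_force: [0.8, -1.0, 0.5]
width: 87.9
grasp_force: 0.0
```

```bash
python3 - <<'E'
from h import *
o=readout.get_obs();print(o["ee_pos"])
im=get_image("scene");cv2.imwrite("pics/b2.png",im["pixels"][:,:,::-1])
c,d,l=cutter(im,"blue",346,290,11,24);print(c.round(1),d.round(1),l)
im=get_image("top")
c,d,l=cutter(im,"blue",241,206,11,22);print(c.round(1),d.round(1),l)
c,d,l=cutter(im,"yellow",124,242);print(c.round(1),d.round(1),l)
E
```

```text
[565.53537709 381.5355687  280.73906529]
[644.7 158.6] 25.4 195
[641.8 155.8] 28.1 159
[562.1 365.5] 26.2 122
```

View pics/b2.png

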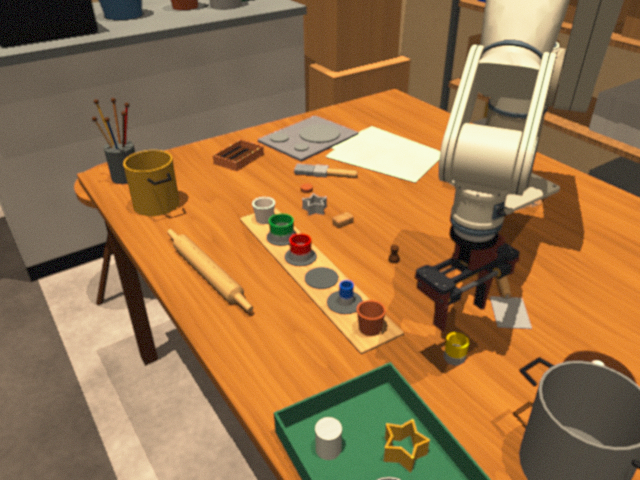

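Blue is on pad 1 at (346,292), about 2 mm off the centre, and the gripper is over yellow (457,345). Next I'll grasp yellow.

Request:
step_arm:
  targets:
    - [[-0.06,0.094,0,0,0,0,1],[0,0,-0.6,0,0,0,1],[0,0,-0.7,0,0,0,1],[0,0,-0.43,0,0,0,1],[0,0,0,0,0,0,1]]

```text
t: 21.1
ee_pos: [562.0, 384.0, 192.2]
orientation: [-2.222, -2.22, 0.005]
ft_force: [-0.0, 0.3, 0.2]
width: 87.9
grasp_force: 0.0
```

Request:
step_arm:
  targets:
    - [[0,0,0,0,0,0,0],[0,0,0,0,0,0,0],[0,0,0,0,0,0,0],[0,0,0,0,0,0,0],[0,0,0,0,0,0,0]]

```text
t: 21.72
ee_pos: [562.5, 384.9, 194.2]
orientation: [2.221, 2.222, 0.001]
ft_force: [1.0, -0.3, 0.3]
width: 41.1
grasp_force: 0.4
```

Request:
step_arm:
  targets:
    - [[0,0,0,0,0,0,0],[0,0,0,0,0,0,0],[0,0,0.3,0,0,0,0],[0,0,0.8,0,0,0,0],[0,0,0.9,0,0,0,0]]

```text
t: 22.35
ee_pos: [562.1, 384.7, 294.8]
orientation: [-2.221, -2.221, 0.003]
ft_force: [0.2, 1.0, -0.4]
width: 39.9
grasp_force: 30.0
```

```bash
python3 - <<'E'
from h import *
o=readout.get_obs();print(o["ee_pos"],o["width"])
E
```

```text
[562.06905957 384.65981541 294.81799927] 39.93628152147384
```

Request:
step_arm:
  targets:
    - [[0.196,-0.803,0,0,0,0,0],[0.196,-0.803,0,0,0,0,0],[0.196,-0.803,0,0,0,0,0],[0.196,-0.803,0,0,0,0,0],[0.196,-0.803,0,0,0,0,0]]

```text
t: 22.98
ee_pos: [611.5, 182.8, 294.7]
orientation: [2.221, 2.222, 0.001]
ft_force: [0.5, 0.2, -0.3]
width: 40.0
grasp_force: 30.0
```

Request:
step_arm:
  targets:
    - [[0.196,-0.803,0,0,0,0,0],[0.196,-0.803,0,0,0,0,0],[0.196,-0.803,0,0,0,0,0],[0,0,0,0,0,0,0],[0,0,-0.4,0,0,0,0]]

```text
t: 23.6
ee_pos: [641.4, 63.9, 275.1]
orientation: [2.22, 2.22, 0.005]
ft_force: [-0.4, 0.9, -1.3]
width: 40.0
grasp_force: 30.0
```

```bash
python3 - <<'E'
from h import *
o=readout.get_obs();print(o["ee_pos"],o["width"])
E
```

```text
[641.39172972  63.88572391 275.12928909] 40.02132327096561
```

Request:
step_arm:
  targets:
    - [[0,0,-0.4,0,0,0,0],[0,0,-0.5,0,0,0,0],[0,0,-0.36,0,0,0,0],[0,0,-0.12,0,0,0,0],[0,0,0,0,0,0,0]]

```text
t: 24.22
ee_pos: [640.5, 64.3, 204.9]
orientation: [-2.22, -2.222, 0.001]
ft_force: [-1.9, 0.1, 2.5]
width: 40.3
grasp_force: 30.0
```

Request:
step_arm:
  targets:
    - [[0,0,0,0,0,0,1],[0,0,0,0,0,0,1],[0,0,0,0,0,0,1],[0,0,0,0,0,0,1],[0,0,0,0,0,0,1]]

```text
t: 24.85
ee_pos: [640.8, 63.6, 204.9]
orientation: [2.221, 2.222, 0.0]
ft_force: [0.1, 0.1, 0.4]
width: 85.7
grasp_force: 0.0
```

Request:
step_arm:
  targets:
    - [[0,0,0.3,0,0,0,1],[0,0,0.8,0,0,0,1],[0,0,0.4,0,0,0,1],[-0.9,0,0,0,0,0,1],[-0.9,0,0,0,0,0,1]]

```text
t: 25.48
ee_pos: [549.9, 63.6, 280.8]
orientation: [2.221, 2.221, 0.002]
ft_force: [-0.6, 0.2, 0.3]
width: 87.9
grasp_force: 0.0
```

Request:
step_arm:
  targets:
    - [[-0.9,0,0,0,0,0,1],[-0.5,0,0,0,0,0,1],[0,0,0,0,0,0,1],[0,0,0,0,0,0,1],[0,0,0,0,0,0,1]]

```text
t: 26.1
ee_pos: [482.1, 63.7, 280.1]
orientation: [2.221, 2.221, 0.002]
ft_force: [-0.4, 0.3, -0.1]
width: 87.8
grasp_force: 0.0
```

```bash
python3 - <<'E'
from h import *
print(readout.get_obs()["ee_pos"])
S={"blue":(346,290),"yellow":(322,267),"red":(301,246),"green":(282,226)}
T={"blue":(241,206),"yellow":(285,210),"red":(328,213),"green":(372,217)}
PS=[(646.2,155.5),(641.3,64.1),(636.6,-27.7),(631.9,-119.1)];PT=[(643.5,154.5),(638.7,62.7),(634.1,-28.8),(629.4,-120.3)]
for nm,D,PP in(("scene",S,PS),("top",T,PT)):
    im=get_image(nm)
    for (n,(u,v)),q in zip(D.items(),PP):
        c,d,l=cutter(im,n,u,v,11,20);r=ring(im,n,u,v,11,20);print(nm,n,(c-q).round(1),d.round(1),(r[0]-q).round(1),r[1].round(1))
p=im["pixels"][160:280,160:450,::-1];q=get_image("scene")["pixels"][190:350,230:430,::-1]
cv2.imwrite("pics/f.png",np.vstack([cv2.resize(p,(700,290)),cv2.copyMakeBorder(cv2.resize(q,(380,304)),0,0,0,320,0)]))
E
```

```text
[482.13465045  63.68239579 280.14608064]
scene blue [-2.   2.7] 25.6 [-0.8  4.4] 13.7
scene yellow [-2.7 -1.3] 40.3 [-2.  -0.2] 19.6
scene red [-0.5 -1.2] 47.4 [1.6 0.5] 24.0
scene green [ 0.3 -0.1] 57.0 [ 0.5 -0.5] 28.6
top blue [-1.7  1.3] 28.1 [-1.9  1.4] 13.8
top yellow [-0.9  2.1] 39.9 [-0.7  2.2] 19.9
top red [-1.7 -0.5] 46.0 [-1.4 -0.4] 23.0
top green [-3.5 -1.7] 58.5 [-2.8 -1.1] 28.6
```

View pics/f.png

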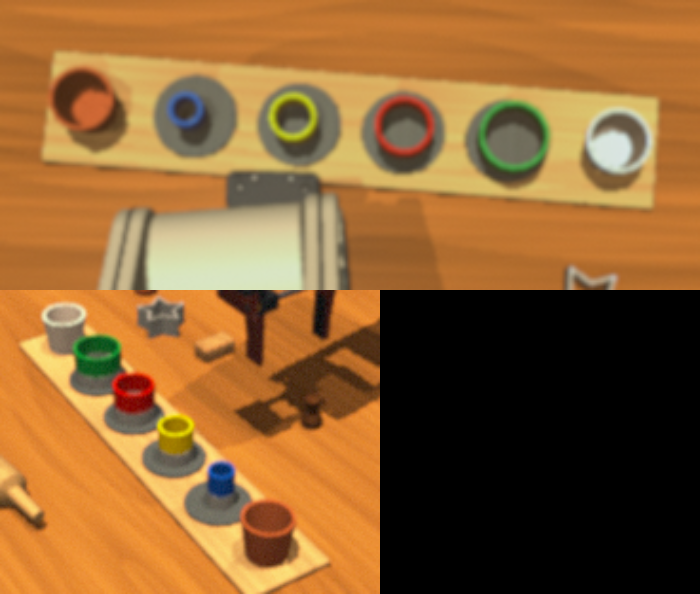

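All four cutters stand band up in the right order, blue, yellow, red, green from pot to cup, at (186,110), (293,117), (405,126) and (514,137) in the top crop. Each is within about 3 mm of its pad centre, the pot and cup are standing, and the gripper is clear, so I'm handing in.

```bash
python3 -c "
from workcell import ctrl
print(ctrl.close_job())"
```

```text
the job is handed in; nothing more can be done
None
```

The job is handed in: the four cutters stand band up on the pads, blue, yellow, red, green from pot to cup, each within about 3 mm of its pad centre by camera measurement, with the pot and cup still standing in place (no verdict was shown).

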